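# Set the occlusion gap of a lab pump to a gauge blade

### The arm

A 6-joint arm with a two-finger parallel gripper is mounted at the origin on the work surface. World frame = base frame: x ahead of the robot, y to its left, z up, the work surface at z = 0. Lengths are in m, angles in degrees, forces in N, time in s.
With the tool pointing down it reaches from about 0.4 to 0.825 m from the base axis. Payload 7 kg.
Tool frame: the origin (TCP) lies at the very end of the fingers, on their centre line; the grasp point (between the pads) lies 19 mm behind it (r.grasp_offset is the z of the grasp point in the tool frame, in m); z points along the fingers, y is the direction in which the jaws open and shut (so a half turn about z gives the same grasp; the last joint's range is limited). The gripper opens to 88 mm and grips with 3 to 60 N. Pads are 19 mm wide; open, the fingers measure 130 mm over their backs; the gripper's body (78 mm by 193 mm) begins 47 mm behind the grasp point.
Start: joints at [-55.113, 20.546, 0.682, 0, -70.136, -16.507], TCP at [0.213, -0.641, 0.227] pointing down, gripper open.
Joint ranges: [-176.03, 176.03], [-82.01, 121.73], [-58.28, 71.71], [-173.87, 95.51], [-174.79, -0.11], [-173.66, 173.66]. Speed limits (degrees/s): [136.94, 136.94, 172.46, 180, 180, 180].

### API

Orientations are given as [roll, pitch, yaw] about the fixed x, y, z axes, in that order (R = Rz(yaw) Ry(pitch) Rx(roll)).
In Python, from plant import r, capture, calibration, order gives the robot as it stands.
- The arm moves only by the tool servo_tool, never from a script. Its arguments are lists of equal length, an entry for each row: "grip": the closure, from -1 (fully open) to 1 (shut), so that 0 is half open; "translation": the shift along the tool's x, y, z in m, a list of three; "turn": the turn about the tool's z in rad. A call has 1 to 10 rows; each row is the pose to reach, as a shift and turn from the pose commanded when the call began, along the tool's axes at that moment; what a row does not reach only later rows make up. A row lasts 1/12 s, in which the tool goes at most 41.7 mm and 7.16 degrees, less where a joint would pass 70% of its speed; a pose out of reach is approached as far as the arm can. A call with a gripper value outside its range is refused whole. The fingers move at their own pace and stop on an object; "newtons" is the grip in N (left out, the last holds). Time passes only in rows, so rows that repeat a pose let the fingers close. It gives the time, the measured TCP pose, the force and the opening at its end, in the units of the state.
- r.get_state(): the state, without advancing time (a new reading comes with each control period).
- capture(name): name is "scene" or "side" or "wrist"; returns (picture, depth): 420x560x3 uint8, blue, green, red; 420x560 float32, m along the optical axis (not along the pixel's ray), 0 where there is no reading.
- calibration(name): a dict with "fx", "fy", "cx", "cy" (pixels), "view" (4x4, takes a point from world to camera coordinates). Camera axes: x right, y up, looking along -z (the intrinsics and any distortion apply to the point x, -y, -z); pixel columns grow to the right and rows downward; lengths in m; the calibration is good to about 2 mm. A picture is of the moment at which its call begins: read the wrist's pose just before it. calibration takes no time and is no camera call; for the wrist camera it gives the pose at the moment of the call.
- order.close_job(): hands the job in, once; it reports no verdict.
The state is a dict: "time_s": time; "joints": joint angles; "qd": joint speeds; "joint_torque": joint torques, N m; "tcp_pos": TCP position; "eef_rot": TCP orientation; "contact_force": force on the tool from outside, world axes, zero at the start; "moment": the same for the moment, N m; "gripper_width": finger opening in m.
Only numpy, scipy, OpenCV 4.12 (cv2) and the standard library are available. Lean on these libraries where they do the work, as an engineer would, in place of code of your own. Each camera call takes 0.05 s, during which the arm holds its last target.

### The job

Two small lab pumps stand open on the bench, and one of them has a yellow-handled gauge blade standing in the gap between its rubber-faced shoe and a roller. Turn that pump's adjusting screw (the black bar knob on top) clockwise until the shoe closes on the blade so that it just drags: lightly nipped between shoe and roller, but not clamped hard. Let go of the knob, and leave the gauge standing in its gap and the other pump's screw as it was set.

Things in the scene. Friction and masses are not known exactly. Their poses are not given: they have to be found in the camera images.
- set_pump: The pump that holds the gauge: a fixed white box 200 x 130 x 60 mm. Origin under its centre, on the bench; x runs from the screw to the roller, z up. Screw axis at x = -50 mm, y = 0; face of the fixed roller that backs the blade at x = 25 mm. Shoe, gauge and rotor stay below 92 mm above the bench; only the knob stands higher. Nothing tall stands within 60 mm of the knob.
- set_grip (a point): Grip point of that pump's adjusting screw: on its upright axis, 114 mm above the bench, in the black bar knob. The bar is 44 mm long (along this point's x, which turns with the knob), 14 mm thick (along y) and 38 mm tall (top 16 mm above this point, foot 22 mm below). A white line on top marks its -x end. Pinch it across its thickness from above.
- set_screw (a joint): Screw angle, rad, 0 (gap wide) to 2.4; grows clockwise seen from above. Starts at 0.2 to 0.75; friction about 0.15 N m; stays where left. Its brass eccentric pushes the blue shoe 8 mm per rad towards the roller. The pad nips the blade against the roller from about 1.20; force 0.6 N plus 8 N per rad beyond. Just dragging is 1.25 to 1.75 (1.5 the middle), up to 6 N; more is clamped hard.
- set_pad: Sprung rubber-faced pad, 32 mm wide, 18 mm tall, on the front of that pump's blue shoe. Origin at the centre of its face, 72 mm above the bench; x points across the gap to the roller. It gives 1 mm per N: free, an 11 mm white band shows between rubber and blue shoe; pressed, the band is shorter (1 to 5 mm shorter is right). Not to be pushed by the robot.
- gauge: Feeler gauge standing loose on the pump's deck, about 60 g: steel blade 4 mm thick (its x), 54 mm long (y), 22 mm tall, with a yellow handle block 20 x 20 x 30 mm centred 47 mm along +y. Origin at the blade's foot in the middle of the gap, 60 mm above the bench. Not to be handled; it may slide a few mm as the shoe pushes it to the roller.
- other_mark (a point): White-marked end of the black bar knob on the other, identical pump (no gauge in it): 20 mm out from that screw's axis, 130 mm above the bench. This knob must not be turned.

How it is judged (in metres and radians):
At the end, for the whole second after the job is handed in: The pad presses on the gauge blade with 0.4 to 6 N (screw at about 1.2 to 1.85 rad); the gauge stands upright (within 0.15 rad), within 12 mm of where it started, and screw and gauge are at rest (contact force between set_pad and gauge between 0.4 and 6 N and distance of gauge from where it was at the start of the episode below 0.012 m and angle between gauge's own z axis and vertical below 0.15 rad and linear speed of gauge below 0.01 m/s and velocity of joint set_screw between -0.05 and 0.05 rad/s); the robot touches nothing.
It fails at once if the other pump's screw is turned (its marked end moves more than 6 mm) (distance of other_mark from where it was at the start of the episode above 0.006 m).
It fails at once if the robot pushes the gauge itself with more than 3 N (contact force between the fingers and gauge above 3 N).
It fails at once if the robot pushes the shoe's pad with more than 3 N instead of turning the screw (contact force between the fingers and set_pad above 3 N).
It also fails if it takes over 29 s, if anything falls off the work surface, if the arm or the gripper's body presses on something with over 40 N, if the wrist force passes 120 N, or if a joint passes its speed limit or range.

## Working session

There is one attempt and no reset: what is moved stays moved. The work goes in short steps, Python scripts to look and compute and a tool call to move; the robot and the scene stay as the last step left them, time stands still between calls to the robot, and variables do not carry over. Pictures are saved under pics/ and viewed, and the job is handed in when it is done.

Besides the shell and the picture viewer there is one more tool, called after "Request:" as name(argument=value, ...), one argument or row to a line, values as JSON. servo_tool: Moves the arm, as the interface text tells. Its arguments: {"type":"object","properties":{"grip":{"type":"array","items":{"type":"number"}},"translation":{"type":"array","items":{"type":"array","items":{"type":"number"}}},"turn":{"type":"array","items":{"type":"number"}},"newtons":{"type":"number"}},"required":["grip","translation","turn"]}

```bash
ls; mkdir -p pics; python3 - <<'E'
from plant import r, capture, calibration, order
import cv2, numpy as np
print(r.get_state())
for n in ["scene","side","wrist"]:
    c=calibration(n); p,d=capture(n)
    cv2.imwrite(f"pics/{n}0.png",p); np.savez(f"pics/{n}0.npz",p=p,d=d,**{k:np.array(v) for k,v in c.items()})
    print(n,{k:np.round(v,4).tolist() if not isinstance(v,str) else v for k,v in c.items()})
E
```

```text
pics
{'time_s': 0.0, 'joints': array([-5.51126133e+01,  2.05906716e+01,  6.34183200e-01, -2.14745208e-02,
       -7.01348420e+01, -1.65071981e+01]), 'qd': array([ 0.08946566,  0.03900571, -0.01383986, -0.01860971, -0.09142222,
        0.04767142]), 'joint_torque': array([ 7.12865040e-04, -5.82715380e+01,  2.93082529e+01,  6.99788824e+00,
        6.97790732e-03, -1.24563471e-04]), 'tcp_pos': array([ 0.21267624, -0.64010932,  0.22563015]), 'eef_rot': array([ 1.79906697e+02, -6.59751626e-03, -1.61627119e+02]), 'contact_force': array([-0.48518041, -0.09414849, -0.28493133]), 'moment': array([ 0.02414281, -0.03511115,  0.03542302]), 'gripper_width': 0.08804510922793099}
scene {'fx': 415.6049, 'fy': 415.6049, 'cx': 277.3955, 'cy': 212.7074, 'view': [[-0.7112, 0.7029, 0.0148, 0.3969], [-0.5678, -0.5866, 0.5775, 0.2595], [0.4146, 0.4023, 0.8162, -1.0026], [0.0, 0.0, 0.0, 1.0]]}
side {'fx': 382.6974, 'fy': 382.6974, 'cx': 281.8964, 'cy': 213.4582, 'view': [[0.7269, -0.6867, 0.0002, -0.3961], [0.5068, 0.5367, 0.6746, -0.3678], [-0.4634, -0.4903, 0.7381, -0.4708], [0.0, 0.0, 0.0, 1.0]]}
wrist {'fx': 373.8497, 'fy': 373.8497, 'cx': 273.3904, 'cy': 203.4757, 'view': [[-0.3159, 0.9488, 0.0006, 0.6749], [-0.9113, -0.3033, -0.2786, 0.0332], [-0.2642, -0.0886, 0.9604, -0.3909], [0.0, 0.0, 0.0, 1.0]]}
```

View pics/scene0.png

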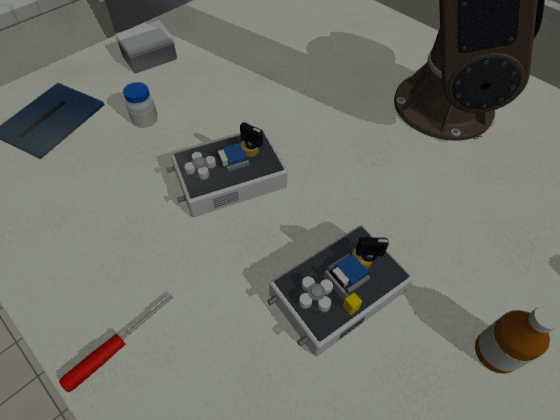

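View pics/side0.png

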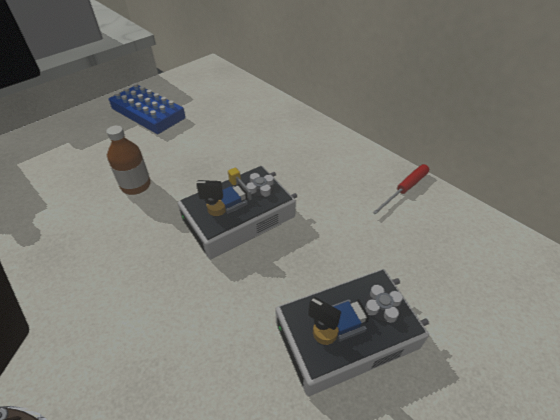

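View pics/wrist0.png

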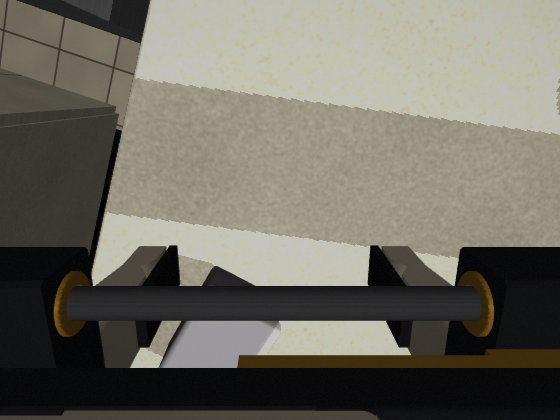

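The gauge's pump (yellow block at scene px (352,302)) has its knob at about (372,246). In the side view that pump is at (238,205), with its knob at (210,192). I'll zoom in on it.

```bash
cat > h.py <<'E'
import numpy as np,cv2
def load(f): return np.load(f)
def deproj(z,u,v,d=None,zw=None):
    """pixel -> world by depth, or on the plane z=zw"""
    V=z['view'];R=V[:3,:3];t=V[:3,3]
    ray=np.array([(u-z['cx'])/z['fx'],-(v-z['cy'])/z['fy'],-1.0])
    o=-R.T@t; w=R.T@ray
    s=d if zw is None else (zw-o[2])/w[2]
    return o+s*w
def proj(z,P):
    V=z['view'];p=V[:3,:3]@np.array(P)+V[:3,3]
    return np.array([z['cx']+z['fx']*p[0]/-p[2], z['cy']+z['fy']*(-p[1])/-p[2]])
E
python3 - <<'E'
from h import *
s=load('pics/scene0.npz');q=load('pics/side0.npz')
a=cv2.resize(s['p'][215:365,260:420],None,fx=5,fy=4*1.0*1.25,interpolation=cv2.INTER_CUBIC)[:600]
cv2.imwrite('pics/sz.png',cv2.resize(s['p'][220:360,260:420],(800,600*1),interpolation=cv2.INTER_CUBIC) if 0 else cv2.resize(s['p'][235:355,260:420],(800,600),interpolation=cv2.INTER_CUBIC))
cv2.imwrite('pics/sk.png',cv2.resize(s['p'][225:285,330:410],(800,600),interpolation=cv2.INTER_CUBIC))
cv2.imwrite('pics/qz.png',cv2.resize(q['p'][155:260,170:310],(800,600),interpolation=cv2.INTER_CUBIC))
E
```

```text
(no output)
```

View pics/sz.png

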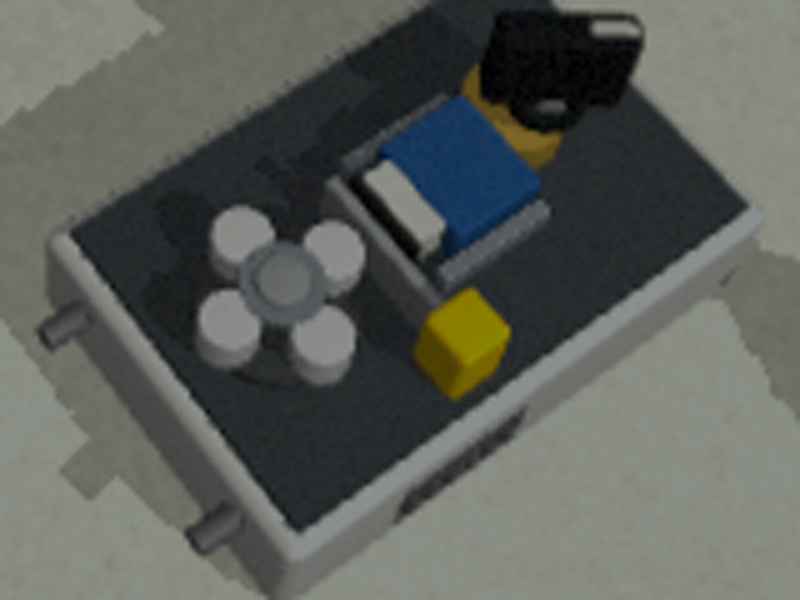

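View pics/sk.png

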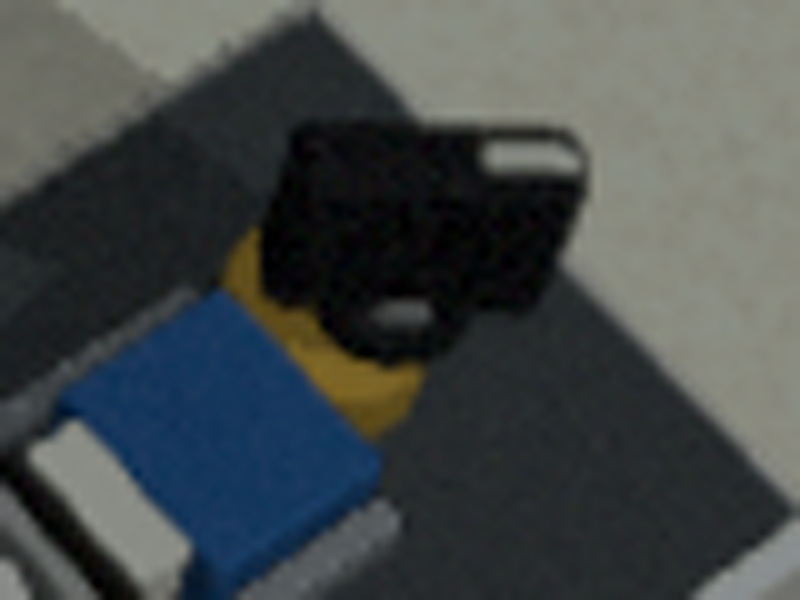

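View pics/qz.png

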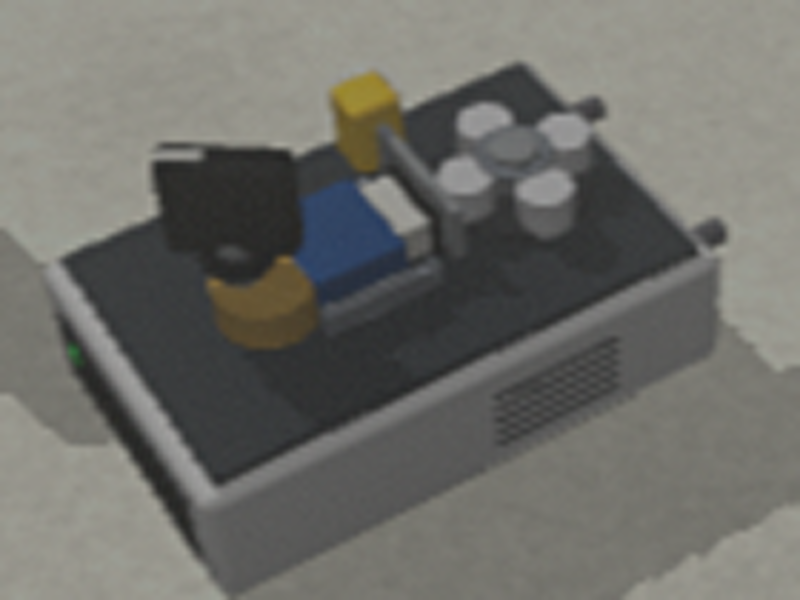

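```bash
cat > fit.py <<'E'
from h import *
from scipy.optimize import least_squares
s=load('pics/scene0.npz');q=load('pics/side0.npz')
S=[(271,282),(319,346),(412,277.6),(361.5,226)]
Q=[(179.6,201.4),(207.6,243.4),(295.1,201.4),(261,166.4)]
print([deproj(s,*p,zw=.06).round(4).tolist() for p in S])
print([deproj(q,*p,zw=.06).round(4).tolist() for p in Q])
# box frame: x screw->roller
cs=[(.1,-.065),(.1,.065),(-.1,.065),(-.1,-.065)]
cq=[(-.1,.065),(-.1,-.065),(.1,-.065),(.1,.065)]
def w(p,xy,z): c,s_=np.cos(p[2]),np.sin(p[2]); return [p[0]+c*xy[0]-s_*xy[1],p[1]+s_*xy[0]+c*xy[1],z]
E
python3 - <<'E'
from fit import *
for name,z,P in (('s',s,S),('q',q,Q)):
    print(name)
    for p in P: pass
E
```

```text
[[0.6413, 0.0685, 0.06], [0.6623, 0.19, 0.06], [0.4735, 0.2211, 0.06], [0.4538, 0.1018, 0.06]]
[[0.4692, 0.2107, 0.06], [0.4476, 0.0884, 0.06], [0.6332, 0.0558, 0.06], [0.6536, 0.18, 0.06]]
s
q
```

```bash
cat > pc.py <<'E'
from h import *
def cloud(z,box):
    u0,u1,v0,v1=box
    U,V=np.meshgrid(np.arange(u0,u1),np.arange(v0,v1)); D=z['d'][v0:v1,u0:u1]
    R=z['view'][:3,:3];t=z['view'][:3,3]
    c=np.stack([(U-z['cx'])/z['fx']*D,-(V-z['cy'])/z['fy']*D,-D],-1)
    w=(c-t)@R; return w,D,z['p'][v0:v1,u0:u1]
E
python3 - <<'E'
from pc import *
for n,box in (('scene',(255,430,215,360)),('side',(165,310,150,265))):
    z=load(f'pics/{n}0.npz'); w,D,p=cloud(z,box)
    ok=D>0; zz=w[...,2][ok]
    h,e=np.histogram(zz,np.arange(-.02,.15,.004)); print(n,ok.mean()); print([(round(a,3),int(b)) for a,b in zip(e,h) if b>15])
    m=ok&(w[...,2]>.045)&(w[...,2]<.068)
    pts=w[m][:,:2].astype(np.float32); print(cv2.minAreaRect(pts), np.median(w[m][:,2]))
    m=ok&(w[...,2]>.122)
    k=w[m]; print('knob',len(k),k.mean(0),k[:,2].max(),cv2.minAreaRect(k[:,:2].astype(np.float32)))
    y=(p[...,2].astype(int)>130)&(p[...,1]>100)&(p[...,0]<60)&ok; print('yellow',w[y].mean(0),y.sum())
E
```

```text
scene 0.9964926108374385
[(np.float64(-0.008), 30), (np.float64(-0.004), 11117), (np.float64(0.0), 3837), (np.float64(0.008), 86), (np.float64(0.012), 87), (np.float64(0.016), 81), (np.float64(0.02), 91), (np.float64(0.024), 94), (np.float64(0.028), 106), (np.float64(0.032), 92), (np.float64(0.036), 116), (np.float64(0.04), 219), (np.float64(0.044), 133), (np.float64(0.048), 233), (np.float64(0.052), 935), (np.float64(0.056), 3786), (np.float64(0.06), 1198), (np.float64(0.064), 232), (np.float64(0.068), 263), (np.float64(0.072), 192), (np.float64(0.076), 1212), (np.float64(0.08), 335), (np.float64(0.084), 67), (np.float64(0.088), 170), (np.float64(0.092), 30), (np.float64(0.096), 43), (np.float64(0.1), 32), (np.float64(0.104), 37), (np.float64(0.108), 45), (np.float64(0.112), 45), (np.float64(0.116), 38), (np.float64(0.12), 45), (np.float64(0.124), 86), (np.float64(0.128), 168)]
((0.5627592206001282, 0.14137428998947144), (0.13120512664318085, 0.2155698984861374), 80.67451477050781) 0.05893542122605877
knob 279 [0.50729771 0.15159008 0.12799135] 0.13228270547724047 ((0.50567370653152
[... 672 characters left out ...]
 145), (np.float64(0.076), 698), (np.float64(0.08), 150), (np.float64(0.084), 36), (np.float64(0.088), 81), (np.float64(0.092), 32), (np.float64(0.096), 46), (np.float64(0.1), 38), (np.float64(0.104), 37), (np.float64(0.108), 39), (np.float64(0.112), 42), (np.float64(0.116), 40), (np.float64(0.12), 40), (np.float64(0.124), 58), (np.float64(0.128), 105)]
((0.559309720993042, 0.1383899450302124), (0.12870065867900848, 0.21530084311962128), 80.12149047851562) 0.058900811274331576
knob 185 [0.50311559 0.14768615 0.12758097] 0.13096816653694252 ((0.5038799047470093, 0.14866015315055847), (0.014512943103909492, 0.043291859328746796), 42.549007415771484)
yellow [0.58211283 0.18096667 0.08903571] 47
```

Request:
servo_tool(
  grip=[-1, -1, -1, -1, -1, -1, -1, -1, -1, -1],
  translation=[
    [-0.029, 0.028, 0],
    [-0.058, 0.056, 0],
    [-0.087, 0.084, 0],
    [-0.116, 0.112, 0],
    [-0.145, 0.14, 0],
    [-0.174, 0.168, 0],
    [-0.203, 0.196, 0],
    [-0.232, 0.224, 0],
    [-0.261, 0.252, 0],
    [-0.29, 0.28, 0],
  ],
  turn=[-0.12, -0.24, -0.36, -0.48, -0.6, -0.72, -0.84, -0.96, -1.08, -1.2],
)

```text
time_s: 0.98
tcp_pos: [0.4001, -0.2815, 0.2267]
eef_rot: [-180.0, 0.0, -92.5]
contact_force: [0.9, -1.6, 0.8]
gripper_width: 0.0876
```

Request:
servo_tool(
  grip=[-1, -1, -1, -1, -1, -1, -1, -1, -1, -1],
  translation=[
    [-0.04, -0.004, 0],
    [-0.08, -0.008, 0],
    [-0.12, -0.012, 0],
    [-0.16, -0.016, 0],
    [-0.2, -0.02, 0],
    [-0.24, -0.024, 0],
    [-0.28, -0.028, 0],
    [-0.32, -0.032, 0],
    [-0.36, -0.036, 0],
    [-0.4, -0.04, 0],
  ],
  turn=[-0.1, -0.2, -0.3, -0.4, -0.5, -0.6, -0.7, -0.81, -0.81, -0.81],
)

```text
time_s: 1.82
tcp_pos: [0.4593, 0.1162, 0.2268]
eef_rot: [-180.0, -0.0, -46.4]
contact_force: [0.5, -0.7, 0.5]
gripper_width: 0.0879
```

Request:
servo_tool(
  grip=[-1, -1, -1, -1, -1],
  translation=[
    [-0.02, -0.025, 0],
    [-0.044, -0.055, 0],
    [-0.044, -0.055, 0],
    [-0.044, -0.055, 0],
    [-0.044, -0.055, 0],
  ],
  turn=[0, 0, 0, 0, 0],
)

```text
time_s: 2.23
tcp_pos: [0.4688, 0.1838, 0.2261]
eef_rot: [179.9, 0.0, -46.4]
contact_force: [-0.3, -1.0, 0.2]
gripper_width: 0.0879
```

```bash
python3 - <<'E'
from plant import r, capture, calibration, order
import cv2, numpy as np
from h import *
st=r.get_state(); print(st['time_s'],st['joints'].round(1),st['tcp_pos'].round(4),st['eef_rot'].round(2))
c=calibration('wrist'); p,d=capture('wrist')
cv2.imwrite('pics/wrist1.png',p); np.savez('pics/wrist1.npz',p=p,d=d,**{k:np.array(v) for k,v in c.items()})
z=load('pics/wrist1.npz'); print(proj(z,[.505,.15,.13]))
E
```

```text
2.2333 [ 43.8   4.3 -20.5  -0.  -65.3  -0.2] [0.4688 0.1838 0.2261] [ 1.7993e+02  1.0000e-02 -4.6410e+01]
[266.70208084 134.94155258]
```

View pics/wrist1.png

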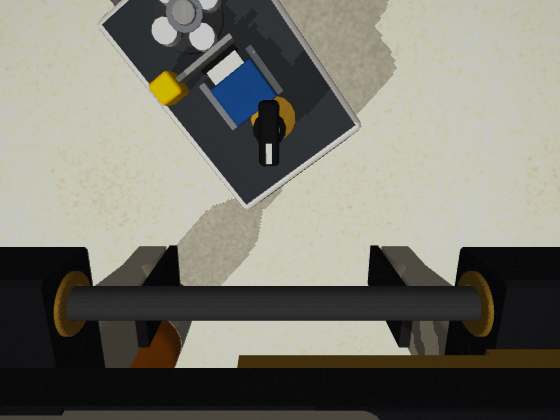

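The knob stands upright in the wrist picture at px (268, 100–165), with its white mark at the bottom (268,153). That is close to where I predicted it, (267,135). I'll measure it from the depth.

```bash
python3 - <<'E'
from pc import *
z=load('pics/wrist1.npz'); w,D,p=cloud(z,(240,300,85,180))
m=(D>0)&(w[...,2]>.122)
k=w[m]; R=cv2.minAreaRect(k[:,:2].astype(np.float32)); print(len(k),k[:,2].max(),k.mean(0),R)
wh=m&(p.min(-1)>120); print('white',w[wh].mean(0)); 
c=np.array(R[0]); v=w[wh].mean(0)[:2]-c; print(np.hypot(*v),np.degrees(np.arctan2(v[1],v[0])))
w,D,p=cloud(z,(95,365,0,215)); m=(D>0)&(w[...,2]>.05)&(w[...,2]<.066); print(cv2.minAreaRect(w[m][:,:2].astype(np.float32)))
# edges of blue / white band, pad, plate along pump x
b=p.astype(int); blue=(b[...,0]>90)&(b[...,2]<60)&(D>0); print('blue',cv2.minAreaRect(w[blue][:,:2].astype(np.float32)))
yaw=np.radians(-9.6); ax=np.array([np.cos(yaw),np.sin(yaw)])
wt=(b.min(-1)>110)&(D>0)&(w[...,2]>.07)&(w[...,2]<.095)
s=(w[...,:2]-c)@ax; t=(w[...,:2]-c)@np.array([-ax[1],ax[0]])
print('blue x from axis',np.percentile(s[blue],[1,99]))
g=wt&(s>.02)&(s<.075)&(abs(t)<.02); print('band',np.percentile(s[g],[2,98]),g.sum())
cv2.imwrite('pics/w1z.png',cv2.resize(z['p'][20:140,150:310],(800,600),interpolation=cv2.INTER_CUBIC))
E
```

```text
1303 0.13277074415885048 [0.50522578 0.14808947 0.13001702] ((0.5049015879631042, 0.14872659742832184), (0.013419724069535732, 0.04356880486011505), 43.92531204223633)
white [0.49560178 0.15815313 0.13103323]
0.013241822473017579 134.61226666653724
((0.5535991787910461, 0.14046937227249146), (0.13040751218795776, 0.19964838027954102), 80.32691955566406)
blue ((0.5378047823905945, 0.14362859725952148), (0.03892363980412483, 0.03486563265323639), 80.34801483154297)
blue x from axis [0.01663177 0.05035514]
band [0.05139197 0.07307995] 826
```

View pics/w1z.png

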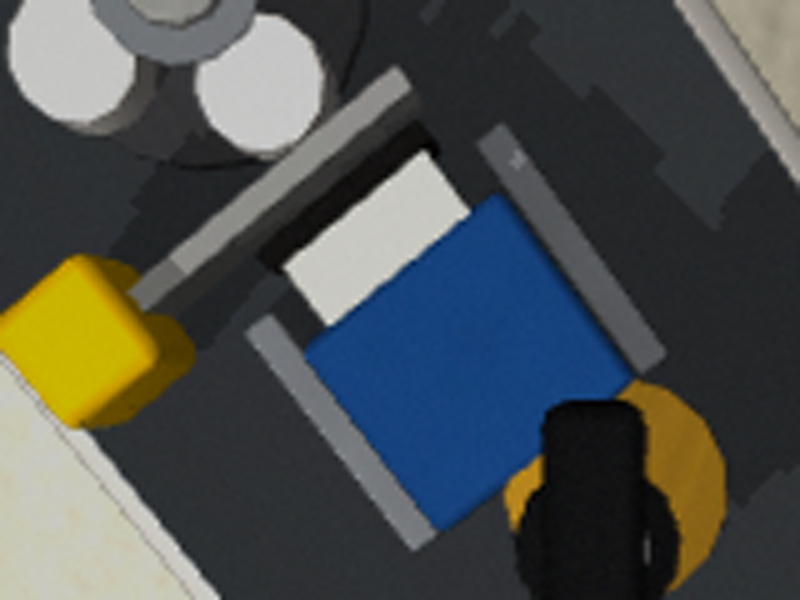

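Request:
servo_tool(
  grip=[-0.5, -0.4, -0.3, -0.3, -0.3, -0.3],
  translation=[
    [0.025, -0.001, 0],
    [0.05, -0.0017, 0.02],
    [0.05, -0.0017, 0.06],
    [0.05, -0.0017, 0.075],
    [0.05, -0.0017, 0.075],
    [0.05, -0.0017, 0.075],
  ],
  turn=[0, 0, 0, 0, 0, 0],
)

```text
time_s: 2.78
tcp_pos: [0.5048, 0.1474, 0.1516]
eef_rot: [179.9, -0.0, -46.5]
contact_force: [0.1, -0.3, 1.0]
gripper_width: 0.058
```

Request:
servo_tool(
  grip=[-0.3, -0.3, -0.3, -0.3, -0.3],
  translation=[
    [-0.001, -0.001, 0.02],
    [-0.001, -0.001, 0.04],
    [-0.001, -0.001, 0.052],
    [-0.001, -0.001, 0.052],
    [-0.001, -0.001, 0.052],
  ],
  turn=[0, 0, 0, 0, 0],
)

```text
time_s: 3.2
tcp_pos: [0.5057, 0.1505, 0.1011]
eef_rot: [-179.9, -0.0, -46.4]
contact_force: [-0.1, 0.3, 0.3]
gripper_width: 0.0572
```

Request:
servo_tool(
  grip=[0, 0.3, 0.6, 1, 1, 1, 1, 1],
  translation=[
    [0, 0, 0.002],
    [0, 0, 0.002],
    [0, 0, 0.002],
    [0, 0, 0.002],
    [0, 0, 0.002],
    [0, 0, 0.002],
    [0, 0, 0.002],
    [0, 0, 0.002],
  ],
  turn=[0, 0, 0, 0, 0, 0, 0, 0],
  newtons=40,
)

```text
time_s: 3.87
tcp_pos: [0.5051, 0.1504, 0.0976]
eef_rot: [-180.0, -0.0, -46.4]
contact_force: [0.5, 1.1, 0.9]
gripper_width: 0.0137
```

```bash
python3 - <<'E'
from plant import r
s=r.get_state(); print(s['joints'].round(2),s['contact_force'],s['moment'],s['tcp_pos'],s['gripper_width'])
E
```

```text
[ 37.92  13.81 -27.71   0.   -48.46   5.63] [0.53002868 1.09255901 0.92723846] [0.25290353 0.08174006 0.05886728] [0.50512392 0.15037831 0.09764233] 0.013739022454894093
```

Request:
servo_tool(
  grip=[1, 1, 1, 1, 1, 1, 1, 1, 1, 1],
  translation=[
    [0, 0, 0],
    [0, 0, 0],
    [0, 0, 0],
    [0, 0, 0],
    [0, 0, 0],
    [0, 0, 0],
    [0, 0, 0],
    [0, 0, 0],
    [0, 0, 0],
    [0, 0, 0],
  ],
  turn=[0.05, 0.1, 0.15, 0.2, 0.25, 0.3, 0.35, 0.4, 0.45, 0.5],
)

```text
time_s: 4.7
tcp_pos: [0.5055, 0.1506, 0.0977]
eef_rot: [-179.9, 0.0, -75.2]
contact_force: [1.4, 1.0, -1.5]
gripper_width: 0.014
```

Request:
servo_tool(
  grip=[1, 1, 1, 1, 1, 1, 1, 1, 1, 1],
  translation=[
    [0, 0, 0],
    [0, 0, 0],
    [0, 0, 0],
    [0, 0, 0],
    [0, 0, 0],
    [0, 0, 0],
    [0, 0, 0],
    [0, 0, 0],
    [0, 0, 0],
    [0, 0, 0],
  ],
  turn=[0.05, 0.1, 0.15, 0.2, 0.25, 0.29, 0.33, 0.36, 0.36, 0.36],
)

```text
time_s: 5.53
tcp_pos: [0.5057, 0.1506, 0.0977]
eef_rot: [-179.9, 0.0, -95.7]
contact_force: [4.8, 1.7, -3.4]
gripper_width: 0.0136
```

```bash
python3 - <<'E'
from plant import r,capture,calibration
import cv2,numpy as np
s=r.get_state(); print(s['joints'].round(2),s['contact_force'],s['moment'],s['tcp_pos'],s['eef_rot'],s['gripper_width'])
for n in ['scene','wrist']:
    c=calibration(n); p,d=capture(n); np.savez(f'pics/{n}2.npz',p=p,d=d,**{k:np.array(v) for k,v in c.items()})
    cv2.imwrite(f'pics/{n}2.png',p)
    if n=='scene': cv2.imwrite('pics/sz2.png',cv2.resize(p[235:355,260:420],(800,600),interpolation=cv2.INTER_CUBIC))
E
```

```text
[ 3.791e+01  1.383e+01 -2.768e+01  2.000e-02 -4.840e+01 -4.360e+01] [ 4.84903841  1.67381853 -3.38088313] [ 0.26061208 -1.65809819 -0.11923206] [0.50570862 0.15064226 0.09767872] [-1.79930027e+02  4.51504236e-02 -9.56736719e+01] 0.013625972724989843
```

View pics/sz2.png

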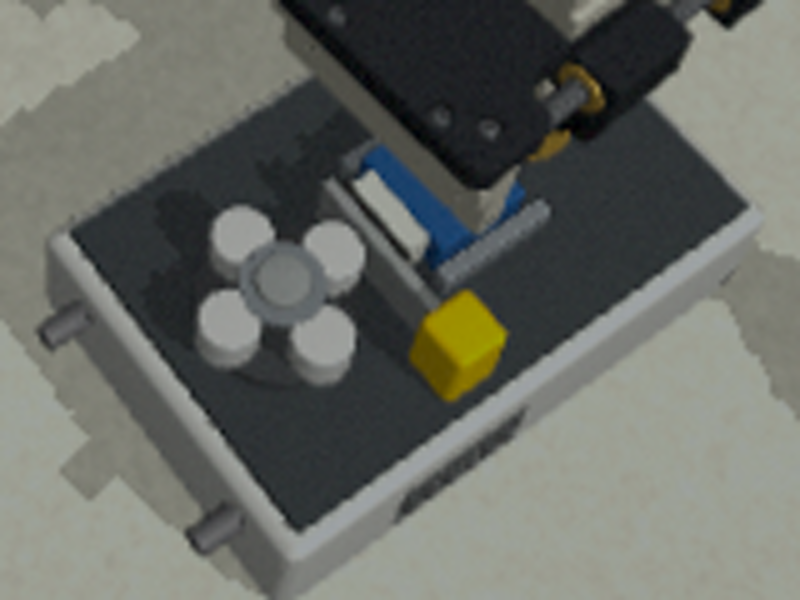

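View pics/wrist2.png

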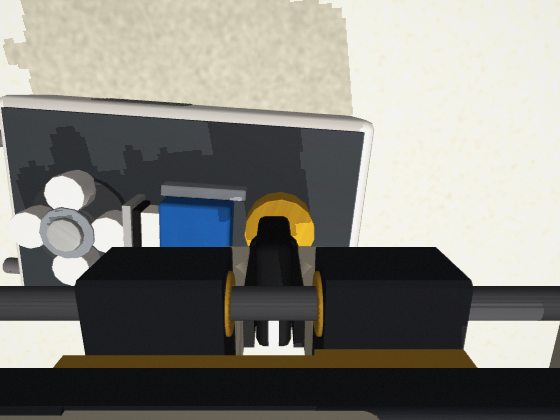

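The screw turned with the gripper, and the band is narrower: white at about (390,215) in the scene crop. I'll release the knob, lift straight up and measure.

Request:
servo_tool(
  grip=[0.4, 0.3, 0.2, 0.2, 0.2, 0.2, 0.2, 0.2, 0.2, 0.2],
  translation=[
    [0, 0, 0],
    [0, 0, 0],
    [0, 0, 0],
    [0, 0, 0],
    [0, 0, -0.02],
    [0, 0, -0.05],
    [0, 0, -0.09],
    [-0.02, 0, -0.12],
    [-0.05, 0, -0.125],
    [-0.05, 0, -0.125],
  ],
  turn=[0, 0, 0, 0, 0, 0, 0, 0, 0, 0],
)

```text
time_s: 6.47
tcp_pos: [0.5118, 0.2038, 0.2257]
eef_rot: [-179.7, 0.2, -95.6]
contact_force: [0.4, 0.3, -0.1]
gripper_width: 0.0349
```

```bash
python3 - <<'E'
from plant import r,capture,calibration
import cv2,numpy as np
s=r.get_state(); print(s['time_s'],s['tcp_pos'],s['eef_rot'],s['gripper_width'],s['contact_force'])
for n in ['wrist','scene']:
    c=calibration(n); p,d=capture(n); np.savez(f'pics/{n}3.npz',p=p,d=d,**{k:np.array(v) for k,v in c.items()})
    cv2.imwrite(f'pics/{n}3.png',p)
    if n=='scene': cv2.imwrite('pics/sz3.png',cv2.resize(p[235:355,260:420],(800,600),interpolation=cv2.INTER_CUBIC))
E
```

```text
6.4667 [0.51176628 0.20376853 0.22568295] [-179.73806553    0.24623096  -95.64533956] 0.034863469840485176 [ 0.36022211  0.26802397 -0.05224453]
```

View pics/sz3.png

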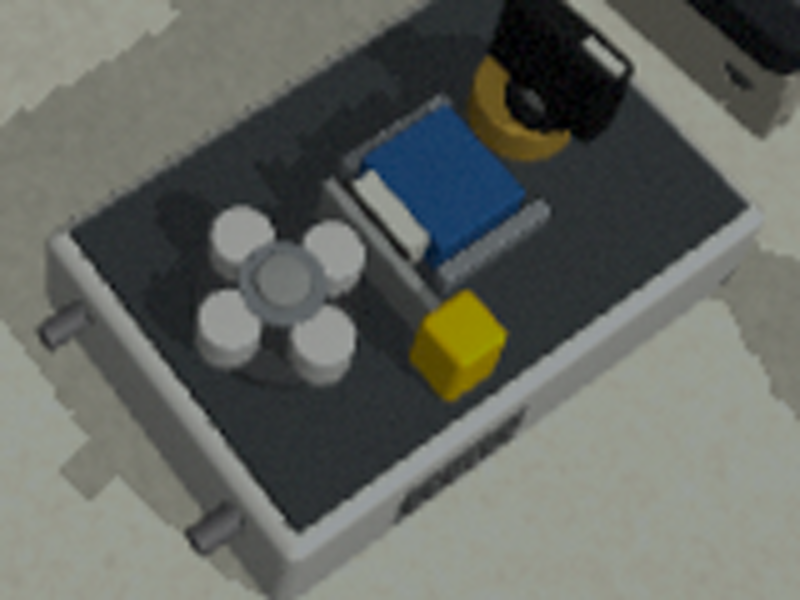

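View pics/wrist3.png

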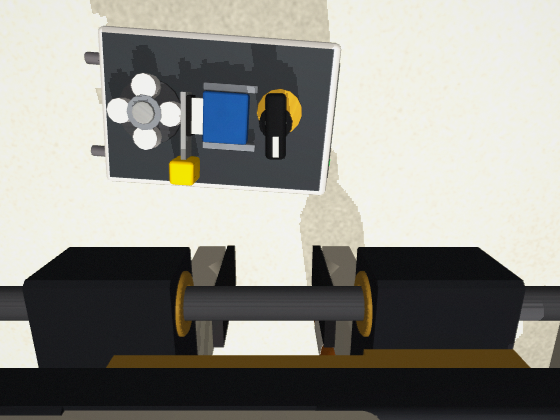

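```bash
python3 - <<'E'
from pc import *
for f,kb,pb in (('wrist1',(240,300,85,180),(95,365,0,215)),('wrist3',(255,300,80,170),(95,345,20,200))):
    z=load(f'pics/{f}.npz'); w,D,p=cloud(z,kb); m=(D>0)&(w[...,2]>.122); k=w[m]; R=cv2.minAreaRect(k[:,:2].astype(np.float32)); print(f,R)
    wh=m&(p.min(-1)>120); c=np.array(R[0]); v=w[wh].mean(0)[:2]-c; print('mark',np.degrees(np.arctan2(v[1],v[0])))
    w,D,p=cloud(z,pb); m=(D>0)&(w[...,2]>.05)&(w[...,2]<.066); P=cv2.minAreaRect(w[m][:,:2].astype(np.float32)); print('pump',P)
    b=p.astype(int); pc=np.array(P[0]); yaw=np.radians(P[2]-90); ax=np.array([np.cos(yaw),np.sin(yaw)]); 
    s=(w[...,:2]-pc)@ax; t=(w[...,:2]-pc)@np.array([-ax[1],ax[0]])
    blue=(b[...,0]>90)&(b[...,2]<60)&(D>0)
    sel=(abs(t)<.012)&(D>0)&(w[...,2]>.065)
    wt=sel&(b.min(-1)>110)&(s<.02)&(s>-.02)
    print('blue',np.percentile(s[blue&sel],[2,98]),'band',np.percentile(s[wt],[3,97]))
    y=(b[...,2]>150)&(b[...,0]<60)&(b[...,1]>120)&(D>0)&(w[...,2]>.086); print('yellow top s,t',np.median(s[y]),np.median(t[y]))
    cols=sorted((round(a*1000,1),tuple(q)) for a,q in zip(s[sel&(abs(t)<.002)&(s>-.005)&(s<.03)],p[sel&(abs(t)<.002)&(s>-.005)&(s<.03)].tolist()))
    print([(a,q[0],q[2]) for a,q in cols][::3])
z=load('pics/wrist3.npz');cv2.imwrite('pics/w3z.png',cv2.resize(z['p'][70:190,150:310],(800,600),interpolation=cv2.INTER_CUBIC))
E
```

```text
wrist1 ((0.5049015879631042, 0.14872659742832184), (0.013419724069535732, 0.04356880486011505), 43.92531204223633)
mark 134.61226666653724
pump ((0.5535991787910461, 0.14046937227249146), (0.13040751218795776, 0.19964838027954102), 80.32691955566406)
blue [-0.03215406  0.00064551] band [0.00202825 0.01252477]
yellow top s,t 0.021562326243984187 0.044961248792457026
[(np.float64(-4.9), 124, 22), (np.float64(-4.5), 125, 21), (np.float64(-4.0), 122, 17), (np.float64(-3.7), 126, 23), (np.float64(-3.3), 125, 20), (np.float64(-2.7), 125, 22), (np.float64(-2.2), 124, 21), (np.float64(-1.8), 124, 20), (np.float64(-1.7), 125, 21), (np.float64(-1.2), 123, 21), (np.float64(-0.7), 125, 22), (np.float64(-0.2), 126, 25), (np.float64(0.2), 118, 20), (np.float64(0.7), 108, 17), (np.float64(1.1), 105, 19), (np.float64(1.6), 131, 95), (np.float64(1.9), 188, 192), (np.float64(2.4), 193, 199), (np.float64(2.6), 194, 199), (np.float64(3.2), 193, 200), (np.float64(3.7), 194, 200), (np.float64(4.1), 195, 200), (np.float64(4.5), 194, 199), (np.float64(4.8), 195, 201), (np.float64(5.4), 193, 200), (np.float6
[... 3564 characters left out ...]
at64(18.8), 26, 29), (np.float64(19.2), 22, 26), (np.float64(19.5), 24, 27), (np.float64(20.1), 25, 29), (np.float64(20.3), 22, 28), (np.float64(21.1), 30, 31), (np.float64(21.5), 147, 151), (np.float64(21.6), 148, 153), (np.float64(22.3), 180, 185), (np.float64(22.5), 179, 184), (np.float64(23.2), 181, 186), (np.float64(23.4), 181, 185), (np.float64(23.9), 181, 186), (np.float64(24.6), 181, 186), (np.float64(25.1), 181, 187), (np.float64(26.3), 191, 200), (np.float64(26.5), 227, 230), (np.float64(27.2), 239, 241), (np.float64(27.8), 239, 241), (np.float64(28.1), 237, 240), (np.float64(28.4), 240, 242), (np.float64(28.9), 240, 242), (np.float64(29.0), 240, 242), (np.float64(29.7), 240, 242)]
```

View pics/w3z.png

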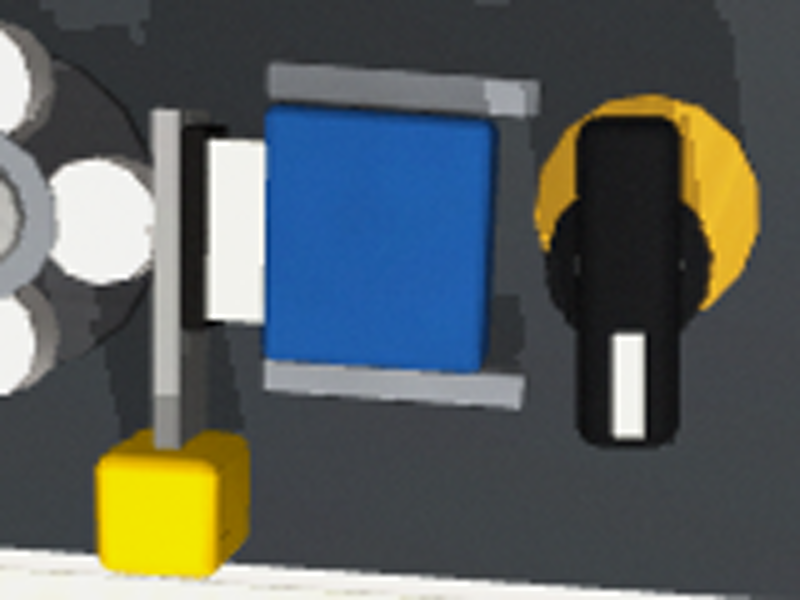

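The checks agree. The bar stands 85–87° from the pump's x axis (screw ≈ 1.5 rad), the white band has gone from 11 to about 8.6 mm, and the gauge is upright and moved about 1.3 mm. The gripper is clear, so I'll hand in the job.

```bash
python3 - <<'E'
from plant import order,r
print(order.close_job()); print(r.get_state()['time_s'])
E
```

```text
the job is handed in; nothing more can be done
None
the job is handed in; nothing more can be done
```

I pinched the gauge pump's knob from above at 40 N and turned it 0.86 rad clockwise. I then let go, lifted straight up and handed the job in at about 6.6 s. No verdict was reported.

| Last check (after letting go) | Result |
|---|---|
| Screw angle from the bar's direction | about 1.48–1.51 rad (started near 0.635) |
| White band | about 11 mm down to 8.5 mm, so roughly 2–3 N on the blade |
| Shoe travel | about 6.5 mm; 0.86 rad would give 6.9 mm, which agrees to within the picture's accuracy |
| Gauge | upright, moved about 1.3 mm |
| Fingers | clear of everything, wrist force near zero |

- **Not checked:** I did not measure the other pump's knob again at the end. The arm never went below about 0.22 m on its way past, and that knob's top is at 0.13 m.
- **Disagreement:** my first estimate of the pump's position, from box corners in the scene and side pictures, differed by about 13 mm between the two cameras. I used depth measurements instead. The two fixed cameras agreed to about 3 mm, and the wrist camera then put the knob's centre within 1 mm of the pump's screw axis.

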